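Close the twist-fit parts canister over the small canister inside it

TASK

The small canister already stands in the base of the larger one. Pick the cover that fits that base, the larger of the two, lower it fully home over the small canister with its handle bar turned away from the two hooks, then twist it clockwise (seen from above) until its ears sit under the hooks and the bar is in line with them, and let go. Leave the smaller cover where it stands.

Things in the scene. Friction and masses are not known exactly. Their poses are not given: they have to be found in the camera images.
- canister_base: Fixed metal flange on plywood disc (164 mm), flange top 26 above bench; central cup 80 wide at foot, 72 at rim, rim 46, floor 29 above bench. Dark hooks at +x and -x, 34 wide, tops at 45; lips start 55 from centre, slot under them 13 high. Ears enter clockwise seen from above; end stop 6 degrees past in-line. Origin: underside centre, bench level; z up; x through both hooks (half turn alike).
- inner_canister: Small closed metal canister, 52 mm across and 45 mm high, standing loose in the base's cup with its top 74 mm above the bench. Origin: centre of its underside; z up.
- large_cover: Fitting cover, loose, 0.18 kg: metal cup, mouth down, 94 mm outside, 88 inside, 66 high; on top a wooden bar 60 long (x), 16 wide (y), from 66 to 98 above rim. Ears at rim, +x and -x, in line with bar, reach 64 from centre, 22 wide, 8 high. Rim seats on flange; lower with bar 60 (40-110) degrees anticlockwise of hook line seen from above, then turn clockwise. Origin: rim centre; z up.
- small_cover: A cover of the same make for another canister, too narrow for this base: 72 mm across outside, same height and handle bar, ears reaching 50 mm from the centre. Loose; to be left alone. Origin: centre of its rim; z up.
Not all that is in view belongs to the job. Leave any blue or orange look-alike of the inner_canister alone.

How it is judged:
By the outcome, as a careful person would: the job done as asked, in the order asked, and still so for the second after the job is handed in, with the robot touching nothing.
It also fails if it takes over 42 s, if anything falls off the work surface, if the arm or the gripper's body presses on something with over 40 N, if the wrist force passes 120 N, or if a joint passes its speed limit or range.

ROBOT

A 6-joint arm with a two-finger parallel gripper is mounted at the origin on a cart in front of the work surface, level with it; the furniture and walls round the work are solid. World frame = base frame: x ahead of the robot, y to its left, z up, the work surface at z = 0. Lengths are in mm, angles in rad, forces in N, time in s.
With the tool pointing down it reaches from about 350 to 775 mm from the base axis. Payload 7.3 kg.
Tool frame: the origin (TCP) lies on the front face of the gripper's body, between the roots of the fingers; the fingertips stand 66 mm ahead of it and the grasp point (between the pads) lies 47 mm ahead of it (bot.tip_extent is the distance from the TCP to the fingertips, in mm); z points along the fingers, y is the line along which they close (so a half turn about z gives the same grasp; the last joint's range is limited). The gripper opens to 92 mm and grips with 3 to 60 N. Pads are 19 mm wide; open, the fingers measure 130 mm over their backs; the gripper's body (75 mm by 190 mm) begins 47 mm behind the grasp point.
Start: joints at [1.06, 0.342, 1.524, -0, 1.275, -0.146], TCP at [187.284, 490.472, 292.241] pointing down, gripper open.
Joint ranges: [-2.53, 2.53], [-0.77, 2.02], [0.04, 2.7], [-1, 4.14], [0.28, 2.66], [-3.11, 3.11]. Speed limits (rad/s): [2.57, 2.57, 3.14, 3.14, 3.14, 3.14].

INTERFACE

Orientations are given as [roll, pitch, yaw] about the fixed x, y, z axes, in that order (R = Rz(yaw) Ry(pitch) Rx(roll)).
In Python, from plant import readout, viewer, order, bot gives the robot as it stands.
- The arm moves only by the shell command python3 -m creep 'ROWS'. ROWS is text: rows parted by semicolons, each of 7 numbers parted by spaces: the shift along the world's x, y, z in m, then the turn, a rotation vector about the world's x, y, z in rad, then the opening in per cent of the stroke, from 0 (shut) to 100 (fully open). A call has 1 to 8 rows; each row shifts and turns the commanded pose from where the row before left it; what a row does not reach is not made up. A row lasts 1/12 s, in which the tool goes at most 41.7 mm and 7.16 degrees, less where a joint would pass 70% of its speed; a pose out of reach is approached as far as the arm can. A call is refused whole if a number of a shift passes 0.0417 or a number of a turn 0.125, either way. A call with a gripper value outside its range is refused whole. The fingers move at their own pace and stop on an object; the grip force is fixed at half the most. Time passes only in rows, so rows that do not move let the fingers close. It gives the time, the measured TCP pose, the force, the opening and the grip force at its end, in the units of the state.
- readout.get_obs(): the state, without advancing time (a new reading comes with each control period).
- viewer.capture(name): name is "side" or "top"; returns the picture (384x512x3 uint8, red, green, blue); there is no depth.
- viewer.camera_info(name): a dict with "fx", "fy", "cx", "cy" (pixels), "origin" and "rotation" of the camera in the world. Camera axes: x right, y up, looking along -z (the intrinsics and any distortion apply to the point x, -y, -z); pixel columns grow to the right and rows downward; lengths in mm; the calibration is good to about 2 mm. A picture is of the moment at which its call begins. camera_info takes no time and is no camera call.
- order.close_job(): hands the job in; it is judged then, once.
The state is a dict: "time": time; "joint_positions": joint angles; "dq": joint speeds; "tau": joint torques, N m; "tool_pos": TCP position; "tcp_rot": TCP orientation; "contact_force": force on the tool from outside, world axes, zero at the start; "moment": the same for the moment, N m; "grip_width": finger opening in mm; "finger_force": force on a finger pad.
Only numpy, scipy, OpenCV 4.12 (cv2) and the standard library are available. Lean on these libraries where they do the work, as an engineer would, in place of code of your own. Each camera call takes 0.05 s, during which the arm holds its last target. There are 200 camera calls.

## Working session

There is one attempt and no reset: what is moved stays moved. The work goes in short steps, Python scripts to look and compute and a shell command to move; the robot and the scene stay as the last step left them, time stands still between calls to the robot, and variables do not carry over. Pictures are saved under pics/ and viewed, at most 10 in all, crops included, and the job is handed in when it is done.

```bash
mkdir -p pics; ls
python3 - <<'E'
from plant import readout, viewer, order, bot
import cv2
for n in ("top","side"):
    im=viewer.capture(n); cv2.imwrite(f"pics/{n}0.png",im[:,:,::-1]); print(viewer.camera_info(n))
print(readout.get_obs())
E
```

```text
pics
{'fx': 490.5161110204784, 'fy': 490.5161110204784, 'cx': 252.5260808630673, 'cy': 202.2740848274706, 'origin': array([ 308.15540551,   25.16061301, 1189.94645793]), 'rotation': array([ 0.1934521 ,  0.00846506, -1.58630789])}
{'fx': 372.35571504238305, 'fy': 372.35571504238305, 'cx': 256.85901505350625, 'cy': 191.05538189774765, 'origin': array([ 313.33649255, -552.48777326,  613.81841741]), 'rotation': array([ 0.84125915, -0.01911794, -0.35846559])}
{'time': 0.1, 'joint_positions': array([ 1.05999699e+00,  3.42634960e-01,  1.52490374e+00,  2.33037675e-06,
        1.27539152e+00, -1.46024973e-01]), 'dq': array([ 0.00078674, -0.0010608 , -0.00059717,  0.00052821,  0.00150058,
       -0.00174994]), 'tau': array([ 4.17209094e-04, -4.32007992e+01, -2.44694692e+01,  7.17359595e-02,
        5.26283006e-02, -6.23752817e-05]), 'tool_pos': array([187.14732045, 490.22637705, 291.62998047]), 'tcp_rot': array([-3.14026964e+00, -1.96829925e-04,  2.77681748e+00]), 'contact_force': array([0.32727419, 0.26177375, 0.68648094]), 'moment': array([ 0.00877789, -0.03487563,  0.01524098]), 'finger_force': 0.0, 'grip_width': 92.25574522871061}
```

View pics/top0.png

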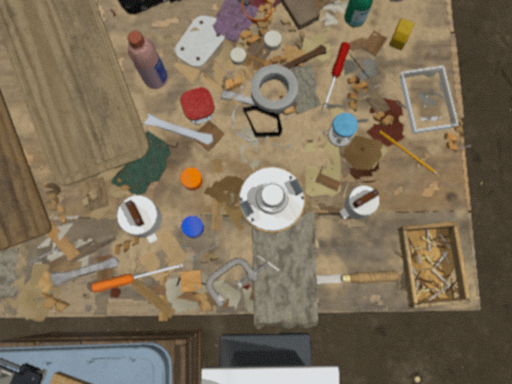

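View pics/side0.png

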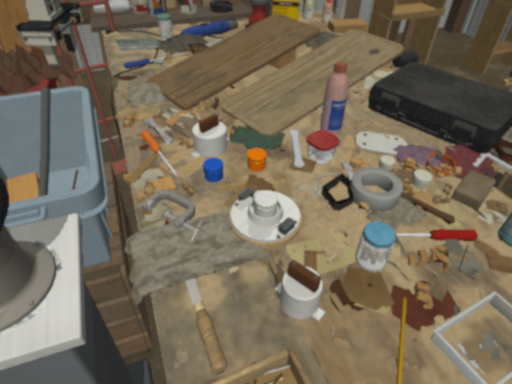

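Top view: base at (272,198) with the small canister inside; cover candidates are at (138,215), which looks about 42 px wide, and (362,201), about 34 px. The blue lid (192,226) and orange lid (191,178) are look-alikes to leave alone. The larger cover should be the left one. In the side view it is at (210,135), and the other is at (300,290). I'll confirm in an enlarged crop.

```bash
cat > h.py <<'E'
import numpy as np
from scipy.spatial.transform import Rotation as R
from scipy.optimize import least_squares
from plant import viewer
C={n:viewer.camera_info(n) for n in("top","side")}
def proj(n,P):
    c=C[n]; q=(np.atleast_2d(P)-c["origin"])@R.from_euler("xyz",c["rotation"]).as_matrix()
    return np.c_[c["cx"]+c["fx"]*q[:,0]/-q[:,2], c["cy"]-c["fy"]*q[:,1]/-q[:,2]]
def ray(n,uv,z):
    c=C[n]; d=R.from_euler("xyz",c["rotation"]).as_matrix()@[(uv[0]-c["cx"])/c["fx"],-(uv[1]-c["cy"])/c["fy"],-1]
    return c["origin"]+d*(z-c["origin"][2])/d[2]
def tri(a,b):
    return least_squares(lambda P:np.r_[proj("top",P)[0]-a,proj("side",P)[0]-b],[450,0,50]).x
E
python3 - <<'E'
import cv2,numpy as np
t=cv2.imread("pics/top0.png");s=cv2.imread("pics/side0.png")
def c(i,u,v,w=33): return cv2.resize(i[v-w:v+w,u-w:u+w],(266,266),interpolation=cv2.INTER_CUBIC)
a=np.hstack([c(t,138,215),c(t,272,198,40),c(t,362,201)])
b=np.hstack([c(s,210,135),c(s,265,210,40),c(s,300,290)])
cv2.imwrite("pics/crop.png",np.vstack([a,b]))
from h import *
print(tri((135,212),(208,123)),tri((366,198),(303,275)),tri((272,194),(264,197)))
E
```

```text
[505.96360024 301.75080339  81.5277892 ] [ 529.73806384 -229.27826369   84.72480666] [543.90547735 -13.99435644  74.47910318]
```

View pics/crop.png

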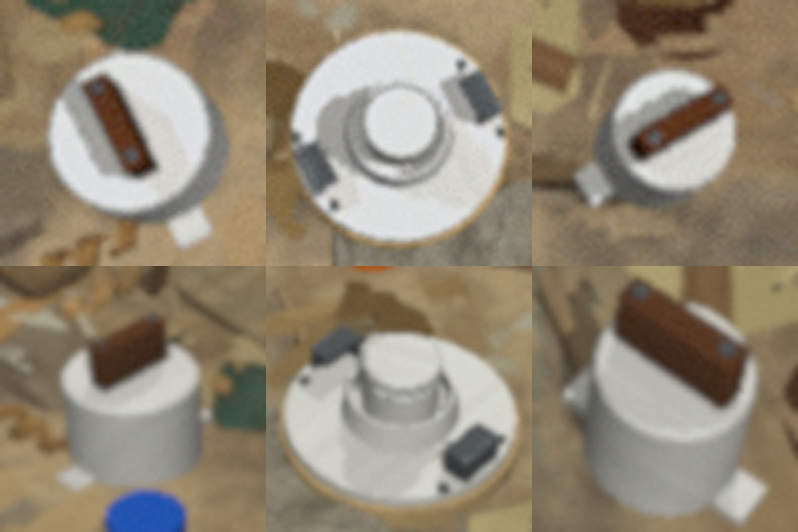

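The left cover in the top view (138,215) is about 40 px wide, or roughly 90 mm, so it is the large one. The right one, about 30 px or 68 mm, stays. The base's hooks are at (297,187) and (248,208). Next I'll fit the poses with silhouettes in both views.

```bash
cat > fit.py <<'E'
import cv2,sys
from h import *
from scipy.optimize import minimize
def box(x0,x1,y0,y1,z0,z1): return np.array([[x,y,z] for x in(x0,x1) for y in(y0,y1) for z in(z0,z1)],float)
def place(B,p): 
    c,s=np.cos(p[3]),np.sin(p[3]); return B@np.array([[c,s,0],[-s,c,0],[0,0,1]])+p[:3]
def sil(n,parts,p,k=8):
    m=np.zeros((384*k//2,512*k//2),np.uint8) if 0 else np.zeros((384*4,512*4),np.uint8)
    for B in parts:
        q=proj(n,place(B,p)); cv2.fillConvexPoly(m,cv2.convexHull(np.round((q+.5)*4*16).astype(np.int32)),1,shift=4)
    return m
def fit(masks,parts,p0):
    M={n:cv2.resize(m.astype(np.float32),None,fx=4,fy=4,interpolation=cv2.INTER_LINEAR)>.5 for n,m in masks.items()}
    def f(p): 
        r=0
        for n in M:
            a=sil(n,parts,p)>0; r+=1-(a&M[n]).sum()/max(1,(a|M[n]).sum())
        return r
    best=None
    for y in np.atleast_1d(p0[3]):
        s=np.array([*p0[:3],y]); S=np.vstack([s]+[s+d for d in np.diag([12,12,12,.3])])
        o=minimize(f,s,method="Nelder-Mead",options=dict(initial_simplex=S,maxiter=250))
        if best is None or o.fun<best.fun: best=o
    return best.x,best.fun
BAR=[box(-30,30,-8,8,66,98)]
th=np.linspace(0,2*np.pi,60)
def disc(r,z): return np.c_[r*np.cos(th),r*np.sin(th),z+0*th]
CUP=[np.vstack([disc(47,0),disc(47,66)])]
def near(m,u,v,w):
    o=np.zeros_like(m); o[v-w:v+w,u-w:u+w]=m[v-w:v+w,u-w:u+w]; return o
def brown(i):
    h=i.astype(int); return ((h[...,2]<135)&(h[...,2]-h[...,0]>22)&(h.sum(2)<250)).astype(np.uint8)
def big(m):
    n,l,s,_=cv2.connectedComponentsWithStats(m); return (l==1+np.argmax(s[1:,4])).astype(np.uint8)
E
python3 - <<'E'
from fit import *
I={n:cv2.imread(f"pics/{n}0.png") for n in("top","side")}
m={"top":big(near(brown(I["top"]),134,212,14)),"side":big(near(brown(I["side"]),208,124,16))}
print({n:(x.sum(),np.argwhere(x).mean(0)[::-1]) for n,x in m.items()})
print("bar",fit(m,BAR,[505,300,0,np.array([-.5,.5,-1,1,0,1.57])]))
# white flange -> ellipse, hooks
t=I["top"].astype(int)
w=big(near(((t.min(2)>175)).astype(np.uint8),272,198,40))
c=max(cv2.findContours(w,0,1)[0],key=cv2.contourArea); e=cv2.fitEllipse(cv2.convexHull(c)); print(e,ray("top",e[0],26))
D={}
for n,hs in {"top":[(297,187),(248,208)],"side":[(246,194),(286,226)]}.items():
    d=(I[n].max(2)<110).astype(np.uint8)
    D[n]=sum(big(near(d,u,v,14)) for u,v in hs); print(n,D[n].sum())
HK=[box(55,82,-17,17,30,45),box(-82,-55,-17,17,30,45)]
b,f=fit(D,HK,[*ray("top",e[0],26)[:2],0,np.array([-1.2,-1.6,1.2,1.6])]);print("base",b,f)
o=[]
for n in I:
    im=cv2.resize(I[n],None,fx=4,fy=4)
    for mm,k in((m,(0,255,0)),(D,(0,255,255))):
        cv2.drawContours(im,cv2.findContours(cv2.resize(mm[n],None,fx=4,fy=4),0,1)[0],-1,k,1)
    for P in (disc(82,26),disc(36,46)):
        cv2.polylines(im,[np.int32(4*proj(n,place(P,b))+2)],1,(0,0,255),1)
    for B in HK:
        cv2.polylines(im,[cv2.convexHull(np.int32(4*proj(n,place(B,b))+2))],1,(255,0,0),1)
    u,v=(272,198) if n=="top" else (265,210)
    o.append(im[4*v-200:4*v+200,4*u-200:4*u+200])
cv2.imwrite("pics/base_fit.png",np.hstack(o))
E
```

```text
{'top': (np.uint64(146), array([134.04109589, 212.69178082])), 'side': (np.uint64(197), array([208.48730964, 122.41116751]))}
bar (array([506.70710393, 304.4350226 ,  -0.5098644 ,   3.77775266]), np.float64(0.7119305182671399))
((271.3505859375, 198.4947052001953), (62.298343658447266, 63.48635482788086), 113.3778305053711) [544.84842564 -14.23707434  26.        ]
top 180
side 351
base [548.02688648 -12.63400236  -4.07479447   1.94588485] 0.9706142420393455
```

View pics/base_fit.png

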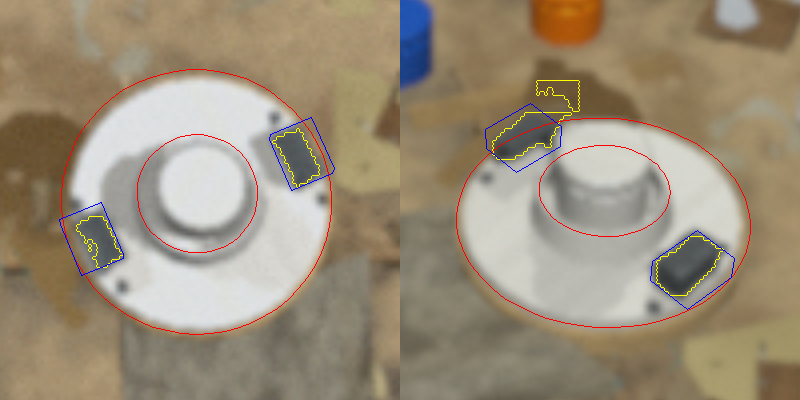

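The hook line fits at yaw ≈1.946 (111.5°) and the base centre at about (546,-13.5). The bar mask was poor, so I'll refit it inside the white disc.

Run:
```python
from fit import *
I={n:cv2.imread(f"pics/{n}0.png") for n in("top","side")}
def bm(n,u,v,w,thr):
    i=cv2.GaussianBlur(I[n],(3,3),0).astype(int); x=((i[...,2]-i[...,0]>thr)&(i.sum(2)<420)).astype(np.uint8); return big(near(x,u,v,w))
m={"top":bm("top",134,212,13,18)}
for thr in (14,18,24):
    mt={"top":bm("top",134,212,13,thr)}
    S=I["side"].astype(int); 
    o=minimize(lambda p:fitf(p),[0]) if 0 else None
    p,f=fit(mt,BAR,[505,302,0,np.array([.3,.5])]); print(thr,mt["top"].sum(),p,p[3]%np.pi*57.3,f)
# z fixed fit
M=cv2.resize(m["top"].astype(np.float32),None,fx=4,fy=4)>.5
def g(q):
    a=sil("top",BAR,[q[0],q[1],0,q[2]])>0; return 1-(a&M).sum()/(a|M).sum()
o=minimize(g,[505,302,.4],method="Nelder-Mead",options=dict(initial_simplex=[[505,302,.4],[515,302,.4],[505,312,.4],[505,302,.6]]))
print(o.x,o.fun,o.x[2]*57.3)
p=[o.x[0],o.x[1],0,o.x[2]]
EAR=[box(45,64,-11,11,0,8),box(-64,-45,-11,11,0,8)]
out=[]
for n in I:
    im=cv2.resize(I[n],None,fx=6,fy=6,interpolation=cv2.INTER_CUBIC)
    for B in BAR+CUP+EAR: cv2.polylines(im,[cv2.convexHull(np.int32(6*proj(n,place(B,p))+3))],1,(255,0,0),1)
    cv2.polylines(im,[np.int32(6*proj(n,place(disc(47,66),p))+3)],1,(0,0,255),1)
    u,v=(138,215) if n=="top" else (210,135)
    out.append(im[6*v-200:6*v+200,6*u-200:6*u+200])
cv2.imwrite("pics/cov_fit.png",np.hstack(out))
```

```text
14 206 [ 5.10810442e+02  3.12297730e+02 -3.53248055e+01  4.75220107e-01] 27.230112151085308 0.1670873296314992
18 184 [507.13373668 307.47658458 -22.37035114   0.52041999] 29.820065704024383 0.26472800200551516
24 156 [505.36623027 304.54887905  -6.20175471   0.58197626] 33.34723957329695 0.3806789815277084
[506.80204431 304.41856896   0.54660999] 0.2849148418491484 31.320752616861576
```

View pics/cov_fit.png

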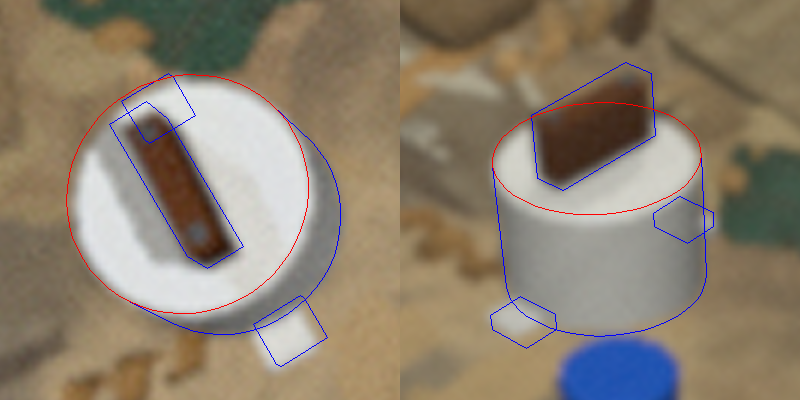

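The fit puts the cover at about (506.5,303.5). The screws (148,130)→(198,235) and the ear show the bar at about 27°. Next I'll go above it.

```bash
python3 -m creep '0.02 -0.0117 -0.007 0 0 0.0525 100;0.02 -0.0117 -0.007 0 0 0.0525 100;0.02 -0.0117 -0.007 0 0 0.0525 100;0.02 -0.0117 -0.007 0 0 0.0525 100;0.02 -0.0117 -0.007 0 0 0.0525 100;0.02 -0.0117 -0.007 0 0 0.0525 100;0.02 -0.0117 -0.007 0 0 0.0525 100;0.02 -0.0117 -0.007 0 0 0.0525 100'; python3 -m creep '0.02 -0.0117 -0.007 0 0 0.0525 100;0.02 -0.0117 -0.007 0 0 0.0525 100;0.02 -0.0117 -0.007 0 0 0.0525 100;0.02 -0.0117 -0.007 0 0 0.0525 100;0.02 -0.0117 -0.007 0 0 0.0525 100;0.02 -0.0117 -0.007 0 0 0.0525 100;0.02 -0.0117 -0.007 0 0 0.0525 100;0 0 0 0 0 0.0525 100'
python3 - <<'E'
from plant import readout
from h import *
o=readout.get_obs(); print(o["time"],o["tool_pos"],o["tcp_rot"],o["joint_positions"])
print(ray("top",(133,211.6),98))
import cv2
cv2.imwrite("pics/side1.png",cv2.resize(viewer.capture("side")[60:190,130:300,::-1],None,fx=4,fy=4,interpolation=cv2.INTER_CUBIC))
E
```

```text
time: 0.77
tool_pos: [348.0, 396.0, 235.6]
tcp_rot: [-3.141, -0.001, -3.084]
contact_force: [0.4, -0.3, 0.1]
grip_width: 91.7
finger_force: 0.0
time: 1.43
tool_pos: [489.9, 312.5, 185.3]
tcp_rot: [-3.141, -0.002, -2.667]
contact_force: [-1.0, -0.4, 0.7]
grip_width: 92.0
finger_force: 0.0
1.4333 [489.92390652 312.4532682  185.29838738] [-3.14056639e+00 -1.51788229e-03 -2.66671939e+00] [ 4.36335497e-01  5.44546844e-01  1.51091613e+00 -1.22412451e-03
  1.08760720e+00 -1.60876534e+00]
[505.32259134 302.0962213   98.        ]
```

View pics/side1.png

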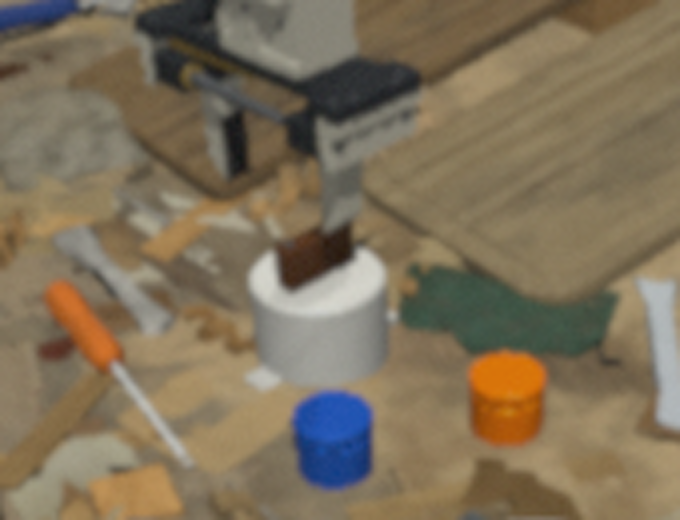

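The gripper is just short of the bar, with fingers across it at the right yaw. I'll correct by (+16,-9.5) and descend.

```bash
python3 -m creep '0.008 -0.0047 0 0 0 0 100;0.008 -0.0047 0 0 0 0 100;0 0 0 0 0 0 100;0 0 -0.01 0 0 0 100;0 0 -0.015 0 0 0 100;0 0 -0.015 0 0 0 100;0 0 -0.008 0 0 0 100;0 0 0 0 0 0 100'
python3 -m creep '0 0 0 0 0 0 100;0 0 0 0 0 0 100'
```

```text
time: 2.15
tool_pos: [501.9, 305.4, 137.0]
tcp_rot: [3.141, -0.004, -2.666]
contact_force: [-0.9, -0.6, -0.4]
grip_width: 92.1
finger_force: 0.0
time: 2.32
tool_pos: [503.5, 305.9, 139.9]
tcp_rot: [3.142, 0.001, -2.666]
contact_force: [-0.4, 0.7, -0.2]
grip_width: 91.8
finger_force: 0.0
```

```bash
python3 -m creep '0.003 -0.002 -0.003 0 0 0 100;0 0 0 0 0 0 100;0 0 0 0 0 0 100'; python3 -m creep '0 0 0 0 0 0 0;0 0 0 0 0 0 0;0 0 0 0 0 0 0;0 0 0 0 0 0 0;0 0 0 0 0 0 0;0 0 0 0 0 0 0;0 0 0 0 0 0 0;0 0 0 0 0 0 0'; python3 -m creep '0 0 0 0 0 0 0;0 0 0 0 0 0 0'
python3 - <<'E'
from plant import viewer
import cv2,numpy as np
a=viewer.capture("side")[80:180,150:275,::-1]; b=viewer.capture("top")[165:265,75:200,::-1]
cv2.imwrite("pics/grip.png",cv2.resize(np.hstack([a,b]),None,fx=3.2,fy=3.2,interpolation=cv2.INTER_CUBIC))
E
```

```text
time: 2.57
tool_pos: [506.6, 303.5, 136.6]
tcp_rot: [3.142, 0.001, -2.667]
contact_force: [0.3, 0.4, 0.4]
grip_width: 91.7
finger_force: 0.0
time: 3.23
tool_pos: [506.3, 303.6, 136.2]
tcp_rot: [3.142, -0.0, -2.666]
contact_force: [-1.1, 0.2, -0.3]
grip_width: 42.8
finger_force: 0.0
time: 3.4
tool_pos: [506.3, 303.6, 136.2]
tcp_rot: [3.142, -0.0, -2.666]
contact_force: [0.9, -0.3, -0.2]
grip_width: 29.7
finger_force: 0.0
```

View pics/grip.png

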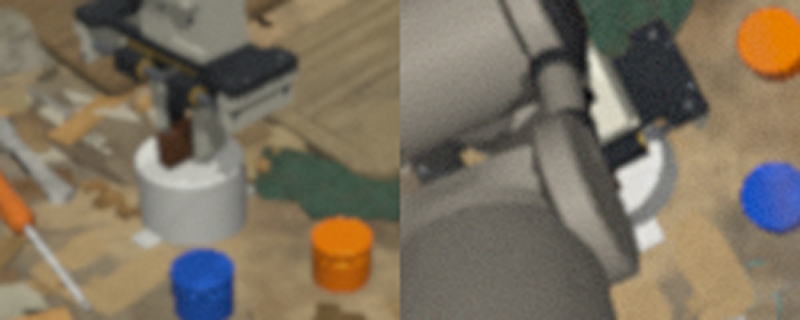

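The fingers straddle the bar and are still closing. I'll finish the grip, then lift.

```bash
python3 -m creep '0 0 0 0 0 0 0;0 0 0 0 0 0 0;0 0 0 0 0 0 0;0 0 0 0 0 0 0;0 0 0 0 0 0 0;0 0 0 0 0 0 0'; python3 -m creep '0 0 0.01 0 0 0 0;0 0 0.02 0 0 0 0;0 0 0.025 0 0 0 0;0 0 0.025 0 0 0 0;0 0 0.025 0 0 0 0;0 0 0.02 0 0 0 0;0 0 0 0 0 0 0;0 0 0 0 0 0 0'
```

```text
time: 4.0
tool_pos: [506.2, 303.6, 136.2]
tcp_rot: [3.142, -0.0, -2.666]
contact_force: [-0.3, -0.3, -0.2]
grip_width: 15.9
finger_force: 30.0
time: 4.67
tool_pos: [506.5, 303.7, 262.5]
tcp_rot: [-3.141, 0.003, -2.666]
contact_force: [-0.1, -1.1, -2.4]
grip_width: 15.4
finger_force: 30.0
```

```bash
python3 -m creep '0.0033 -0.0264 0 0 0 -0.0519 0;0.0033 -0.0264 0 0 0 -0.0519 0;0.0033 -0.0264 0 0 0 -0.0519 0;0.0033 -0.0264 0 0 0 -0.0519 0;0.0033 -0.0264 0 0 0 -0.0519 0;0.0033 -0.0264 0 0 0 -0.0519 0'; python3 -m creep '0.0033 -0.0264 0 0 0 -0.0519 0;0.0033 -0.0264 0 0 0 -0.0519 0;0.0033 -0.0264 0 0 0 -0.0519 0;0.0033 -0.0264 0 0 0 -0.0519 0;0.0033 -0.0264 0 0 0 -0.0519 0;0.0033 -0.0264 0 0 0 -0.0519 0;0 0 0 0 0 0 0;0 0 0 0 0 0 0'; python3 -m creep '0 0 0 0 0 0 0;0 0 0 0 0 0 0;0 0 0 0 0 0 0'
```

```text
time: 5.17
tool_pos: [525.3, 143.8, 259.5]
tcp_rot: [3.141, -0.003, -2.98]
contact_force: [-0.4, 1.2, -1.0]
grip_width: 15.8
finger_force: 30.0
time: 5.83
tool_pos: [545.3, -14.3, 259.6]
tcp_rot: [3.141, -0.003, 2.992]
contact_force: [-0.2, 0.3, -0.9]
grip_width: 15.8
finger_force: 30.0
time: 6.08
tool_pos: [545.6, -12.2, 260.9]
tcp_rot: [3.141, -0.001, 2.996]
contact_force: [-0.4, 0.5, -1.2]
grip_width: 15.4
finger_force: 30.0
```

```bash
python3 -m creep '0 -0.001 -0.015 0 0 0 0;0 0 -0.02 0 0 0 0;0 0 0 0 0 0 0;0 0 0 0 0 0 0;0 0 0 0 0 0 0;0 0 0 0 0 0 0'
cat > look.py <<'E'
import sys
from fit import *
from plant import readout
def look(name,base=(546,-13.5,0,1.946)):
    o=readout.get_obs(); t=o["tool_pos"]; p=[t[0],t[1],t[2]-136.2,o["tcp_rot"][2]]
    print(o["time"],t,o["tcp_rot"],o["contact_force"]); out=[]
    EAR=[box(45,64,-11,11,0,8),box(-64,-45,-11,11,0,8)]
    for n in("top","side"):
        im=cv2.resize(np.ascontiguousarray(viewer.capture(n)[:,:,::-1]),None,fx=4,fy=4,interpolation=cv2.INTER_CUBIC)
        for B in BAR+CUP+EAR: cv2.polylines(im,[cv2.convexHull(np.int32(4*proj(n,place(B,p))+2))],1,(255,0,0),1)
        cv2.polylines(im,[np.int32(4*proj(n,place(disc(82,26),base))+2)],1,(0,0,255),1)
        u,v=(272,198) if n=="top" else (265,195)
        out.append(im[4*v-240:4*v+200,4*u-200:4*u+200])
    cv2.imwrite(f"pics/{name}.png",np.hstack(out))
look(sys.argv[1])
E
python3 look.py over
```

```text
time: 6.58
tool_pos: [546.4, -14.0, 227.4]
tcp_rot: [3.142, 0.002, 2.995]
contact_force: [-0.4, -0.3, -0.8]
grip_width: 16.2
finger_force: 30.0
6.5833 [546.42695201 -14.00717359 227.42002579] [3.14150919e+00 1.98353847e-03 2.99452676e+00] [-0.41944411 -0.29677826 -0.79145014]
```

View pics/over.png

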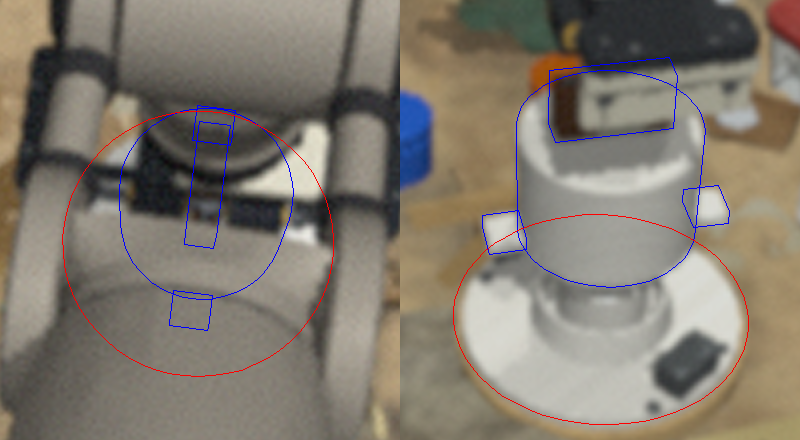

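The held cover matches its overlay, with ears at (504,232) and (706,207), clear of the hooks. The base is within about 2 mm of the estimate, so I'll lower.

```bash
python3 -m creep '0 0 -0.01 0 0 0 0;0 0 -0.012 0 0 0 0;0 0 -0.012 0 0 0 0;0 0 -0.008 0 0 0 0;0 0 -0.004 0 0 0 0;0 0 0 0 0 0 0;0 0 0 0 0 0 0'; python3 -m creep '0 0 -0.004 0 0 0 0;0 0 -0.004 0 0 0 0;0 0 -0.003 0 0 0 0;0 0 0 0 0 0 0;0 0 0 0 0 0 0'
```

```text
time: 7.27
tool_pos: [546.0, -14.3, 180.3]
tcp_rot: [3.141, 0.0, 2.994]
contact_force: [-0.4, 0.4, -1.0]
grip_width: 15.8
finger_force: 30.0
time: 7.68
tool_pos: [545.8, -14.2, 169.1]
tcp_rot: [3.141, -0.0, 2.994]
contact_force: [0.6, 1.1, -1.1]
grip_width: 15.5
finger_force: 30.0
```

No contact so far, with about 7 mm left.

```bash
python3 -m creep '0 0 -0.003 0 0 0 0;0 0 -0.002 0 0 0 0;0 0 0 0 0 0 0;0 0 0 0 0 0 0'; python3 -m creep '0 0 -0.001 0 0 0 0;0 0 -0.001 0 0 0 0;0 0 0 0 0 0 0;0 0 0 0 0 0 0'
```

```text
time: 8.02
tool_pos: [545.8, -14.2, 164.1]
tcp_rot: [3.141, -0.0, 2.994]
contact_force: [-0.6, 0.7, -2.6]
grip_width: 15.7
finger_force: 30.0
time: 8.35
tool_pos: [545.9, -14.2, 162.4]
tcp_rot: [3.142, 0.0, 2.994]
contact_force: [-1.0, -0.4, 0.5]
grip_width: 16.2
finger_force: 30.0
```

```bash
python3 -m creep '0 0 -0.001 0 0 0 0;0 0 0 0 0 0 0;0 0 0 0 0 0 0'; python3 -m creep '0 0 -0.001 0 0 0 0;0 0 0 0 0 0 0;0 0 0 0 0 0 0'
```

```text
time: 8.6
tool_pos: [545.8, -14.1, 162.2]
tcp_rot: [3.142, 0.0, 2.994]
contact_force: [-4.9, 0.7, 8.4]
grip_width: 16.3
finger_force: 30.0
time: 8.85
tool_pos: [545.7, -14.0, 162.1]
tcp_rot: [3.141, 0.001, 2.994]
contact_force: [-6.9, 2.6, 15.3]
grip_width: 16.1
finger_force: 30.0
```

Seated: z matches 26+136. There is some side load, so I'll ease the press by 1 mm and check it.

```bash
python3 -m creep '0 0 0.0015 0 0 0 0;0 0 0 0 0 0 0;0 0 0 0 0 0 0'; python3 look.py seated
```

```text
time: 9.1
tool_pos: [546.0, -14.2, 162.2]
tcp_rot: [3.141, 0.001, 2.994]
contact_force: [-2.7, 0.8, 6.0]
grip_width: 15.8
finger_force: 30.0
9.1 [545.98686245 -14.21936572 162.16121552] [3.14149181e+00 5.50983612e-04 2.99399163e+00] [-2.65618426  0.79404177  6.0015468 ]
```

View pics/seated.png

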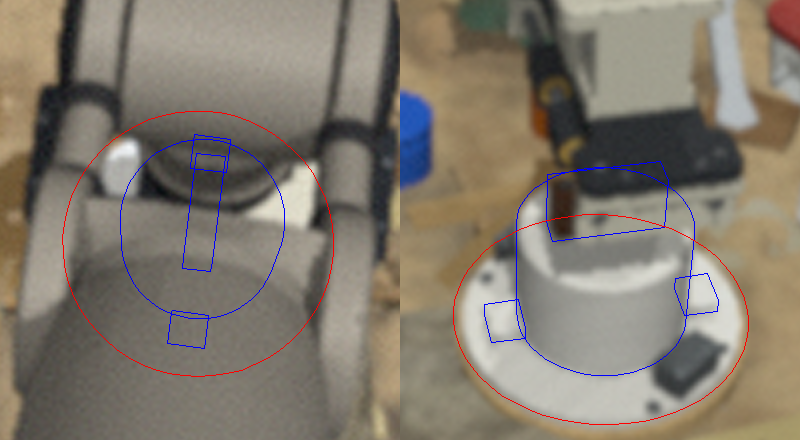

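The cover sits flat on the flange, ears clear of the hooks. I'll twist clockwise by 60° in stages.

```bash
python3 -m creep '0 0 0 0 0 -0.06 0;0 0 0 0 0 -0.09 0;0 0 0 0 0 -0.09 0;0 0 0 0 0 -0.09 0;0 0 0 0 0 -0.09 0;0 0 0 0 0 -0.06 0;0 0 0 0 0 0 0;0 0 0 0 0 0 0'; python3 -m creep '0 0 0 0 0 -0.06 0;0 0 0 0 0 -0.06 0;0 0 0 0 0 -0.06 0;0 0 0 0 0 -0.06 0;0 0 0 0 0 0 0;0 0 0 0 0 0 0'; python3 -c "
from plant import readout;print(readout.get_obs()['moment'])"
```

```text
time: 9.87
tool_pos: [546.5, -14.5, 162.1]
tcp_rot: [3.141, 0.002, 2.516]
contact_force: [1.6, -0.5, 3.5]
grip_width: 15.6
finger_force: 30.0
time: 10.37
tool_pos: [546.3, -14.4, 162.1]
tcp_rot: [3.141, 0.001, 2.277]
contact_force: [0.7, 0.6, 5.2]
grip_width: 15.6
finger_force: 30.0
[-0.3130748  -0.29934694 -0.04102646]
```

Free turning so far, with 0.33 rad to go to the in-line yaw of 1.946.

```bash
python3 -m creep '0 0 0 0 0 -0.055 0;0 0 0 0 0 -0.055 0;0 0 0 0 0 -0.055 0;0 0 0 0 0 -0.055 0;0 0 0 0 0 0 0;0 0 0 0 0 0 0'; python3 -m creep '0 0 0 0 0 -0.04 0;0 0 0 0 0 -0.04 0;0 0 0 0 0 -0.03 0;0 0 0 0 0 0 0;0 0 0 0 0 0 0'; python3 -c "
from plant import readout;print(readout.get_obs()['moment'])"
```

```text
time: 10.87
tool_pos: [546.2, -14.3, 162.1]
tcp_rot: [3.141, 0.001, 2.058]
contact_force: [0.8, -0.1, 5.6]
grip_width: 15.8
finger_force: 30.0
time: 11.28
tool_pos: [546.0, -14.4, 162.1]
tcp_rot: [3.141, 0.001, 1.949]
contact_force: [0.7, -1.1, 6.5]
grip_width: 15.6
finger_force: 30.0
[-0.46853605 -0.07494987  0.2073056 ]
```

Turned to in-line. Now I'll let go and back straight up.

```bash
python3 -m creep '0 0 0 0 0 0 50;0 0 0 0 0 0 50;0 0 0 0 0 0 50;0 0 0 0 0 0 50;0 0 0 0 0 0 50;0 0 0 0 0 0 50'; python3 -m creep '0 0 0.01 0 0 0 50;0 0 0.02 0 0 0 50;0 0 0.03 0 0 0 50;0 0 0.03 0 0 0 50;0 0 0.03 0 0 0 50;-0.02 0.03 0.01 0 0 0 50;-0.02 0.03 0 0 0 0 50;-0.02 0.03 0 0 0 0 50';  python3 -m creep '-0.02 0.035 0 0 0 0 50;-0.02 0.035 0 0 0 0 50;-0.02 0.035 0 0 0 0 50;-0.02 0.035 0 0 0 0 50;-0.02 0.035 0 0 0 0 50;0 0.035 0 0 0 0 50;0 0 0 0 0 0 50;0 0 0 0 0 0 50'
python3 - <<'E'
from fit import *
p=[546,-14.2,26,1.949]; b=(546,-13.5,0,1.946); out=[]
HK=[box(55,77,-17,17,39,45),box(-77,-55,-17,17,39,45)]
for n in("top","side"):
    im=cv2.resize(np.ascontiguousarray(viewer.capture(n)[:,:,::-1]),None,fx=5,fy=5,interpolation=cv2.INTER_CUBIC)
    u,v=(272,198) if n=="top" else (265,200)
    raw=im.copy()
    for B in BAR: cv2.polylines(im,[cv2.convexHull(np.int32(5*proj(n,place(B,p))+2))],1,(255,0,0),1)
    for B in HK: cv2.polylines(im,[cv2.convexHull(np.int32(5*proj(n,place(B,b))+2))],1,(0,0,255),1)
    out.append(im[5*v-220:5*v+190,5*u-200:5*u+200])
cv2.imwrite("pics/final.png",np.hstack(out))
E
```

```text
time: 11.78
tool_pos: [545.7, -14.2, 161.5]
tcp_rot: [-3.141, -0.0, 1.944]
contact_force: [-0.0, 0.4, 0.4]
grip_width: 45.5
finger_force: 0.0
time: 12.45
tool_pos: [485.4, 76.3, 293.5]
tcp_rot: [3.139, 0.001, 1.943]
contact_force: [-0.2, 1.2, 0.3]
grip_width: 46.1
finger_force: 0.0
time: 13.12
tool_pos: [385.3, 287.1, 292.3]
tcp_rot: [3.141, 0.0, 1.948]
contact_force: [-0.3, -0.8, 0.6]
grip_width: 46.0
finger_force: 0.0
```

View pics/final.png

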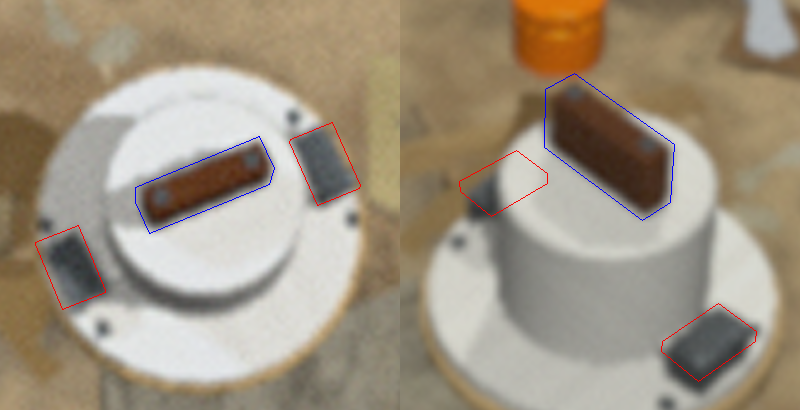

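In the final view, the screw line (160,195)→(252,160) is parallel to the hook line (70,267)→(325,164) within about 1–2°. No ear shows outside the hooks, the cover sits flat, and the arm is clear, so I'm handing it in.

```bash
python3 -c "
from plant import order;print(order.close_job())"
```

```text
the job is handed in; nothing more can be done
None
```

The large cover is fully home over the small canister, turned clockwise until the bar is in line with the hooks (within about 2° in the images) and released; I left the small cover alone, and handed the job in at about 13 s of the 42 s allowed.

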